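# Index and pin the resoling turntable

### The job

Push the spoke post so that the turntable with the upside-down climbing shoe swings clockwise (seen from above) until its spoke bears on the black stop pillar, which you must find by feel, slowly; and keep it pressed there gently, with about 10 N at the post and never more than 20 N, for a second. Then take the lock pin from the wooden tool block, put it down through the turntable's lug into the hole below until its collar sits on the lug, and let go. Leave everything else where it is.

Things in the scene. Friction and masses are not known exactly. Their poses are not given: they have to be found in the camera images.
- stand: The turning stand's fixed grey foot, 150 mm across. Origin on the bench, on the vertical turning axis; z up. With joint turntable at 0 the spoke lies along the stand's +y and the lug along its -y. Under the disc the stand carries a dark index arm, clamped by hand: at one end the stop pillar, opposite it a grey block with the lower hole.
- turntable (a joint): Turn of the turntable on the stand, rad, growing anticlockwise seen from above. It starts at 0.6 to 1.1 and meets the stop somewhere between -0.11 and +0.11: the stop's exact place is not told and must be felt. The bearing is dry: it takes about 2 N at the post to turn and stays where it is left. The turntable weighs 1 to 2 kg and knocks hard on the stop if brought onto it faster than about 10 mm/s.
- disc (a point): Centre of the top of the turntable, on the turning axis, 43 mm above the bench: an aluminium disc 230 mm across with a climbing shoe (toe up to 120 mm from the axis, sole up, 139 mm above the bench) fixed across it, at right angles to the spoke.
- push_post (a point): Centre of the top of the upright round steel push post, 16 mm diameter, standing on the spoke 150 mm from the axis; top 115 mm above the bench, foot 47 mm. The spoke is a 14 mm wide bar ending 165 mm from the axis. The stop is a black 16 mm pillar, top 62 mm above the bench, that meets the spoke's clockwise flank 130 mm from the axis; push above 70 mm height to stay clear of it.
- lug_hole (a point): Centre of the upper mouth of the hole through the turntable's lug: 15 mm wide, 10 mm deep, 43 mm above the bench, 140 mm from the turning axis, opposite the spoke; it turns with the turntable. With the spoke on the stop it lies straight over the lower hole (15 mm wide, 29 mm deep, mouth 30 mm above the bench); otherwise the pin is stopped by the block below. The lug is a tab 36 mm wide, ending 163 mm from the axis.
- lock_pin: The loose steel lock pin, about 120 g, upright in the tool block. Origin at the centre of its lower tip, z up along it. Shank 12 mm diameter and 34 mm long with a tapered tip, then a collar 26 mm wide and 4 mm thick, then a plain straight round grip 18 mm diameter from 38 to 78 mm above the tip.
- pin_tip (a point): The centre of the lock pin's lower tip (same point as its origin). In the tool block the pin's collar rests on the block's top. Fully home, the collar rests on the lug and the tip is 34 mm below the lug hole's upper mouth.
- rack: Wooden tool block, 190 x 46 x 45 mm, origin at the centre of its underside, long side along its x; three 15 mm holes, 40 mm deep, at x = -65, 0 and +65 mm, holding the lock pin, the awl and the punch in any order. Fixed.
- awl: Awl with a bulging round wooden handle, same shank, origin at its lower tip, top 96 mm above it. To be left alone.
- punch: Punch with a short dark steel head 24 mm wide and 14 mm high, same shank, origin at its lower tip. To be left alone.
- spool: Thread spool, 48 mm diameter, 82 mm high, origin at the centre of its underside. To be left alone.
- cement_tin: Round jar, 72 mm diameter, 100 mm high, origin at the centre of its underside. To be left alone.
Mind the look-alikes: they are no part of the job. What is shaped like the lock_pin but purple or red is not meant.

How it is judged:
By the outcome, as a careful person would: the job done as asked, in the order asked, and still so for the second after the job is handed in, with the robot touching nothing.
It also fails if it takes over 72 s, if anything falls off the work surface, if the arm or the gripper's body presses on something with over 40 N, if the wrist force passes 120 N, or if a joint passes its speed limit or range.

### The arm

A 6-joint arm with a two-finger parallel gripper is mounted at the origin on the work surface. World frame = base frame: x ahead of the robot, y to its left, z up, the work surface at z = 0. Lengths are in m, angles in rad, forces in N, time in s.
With the tool pointing down it reaches from about 0.25 to 0.85 m from the base axis. Payload 12.5 kg.
Tool frame: the origin (TCP) lies midway between the tips of the shut fingers; the grasp point (between the pads) lies 19 mm behind it; z points along the fingers, y is the line along which they close (so a half turn about z gives the same grasp; the last joint's range is limited). The gripper opens to 93 mm and grips with 3 to 60 N. Pads are 15 mm wide; open, the fingers measure 128 mm over their backs; the gripper's body (75 mm by 188 mm) begins 65 mm behind the grasp point.
Start: joints at [1.148, 0.351, 1.652, -0, 1.139, -0.085], TCP at [0.182, 0.519, 0.219] pointing down, gripper open.
Joint ranges: [-2.75, 2.75], [-0.79, 2.1], [0.01, 2.65], [-1.57, 4.71], [0.07, 3.14], [-2.87, 2.87]. Speed limits (rad/s): [2.22, 2.22, 2.79, 3.14, 3.14, 3.14].

### API

Orientations are given as a rotation vector (axis times angle).
In Python, from plant import monitor, eyes, order gives the robot as it stands.
- The arm moves only by the shell command python3 -m handwheel 'ROWS' [OPENING] [FORCE]. ROWS is JSON, a list of rows, each an object with "slide": the shift along the tool's x, y, z in mm, a list of three; "twist": the turn about the tool's z in rad. A call has 1 to 20 rows; each row is the pose to reach, as a shift and turn from the pose commanded when the call began, along the tool's axes at that moment; what a row does not reach only later rows make up. A row lasts 1/10 s, in which the tool goes at most 50 mm and 8.59 degrees, less where a joint would pass 70% of its speed; a pose out of reach is approached as far as the arm can. A call with a gripper value outside its range is refused whole. OPENING is the opening, from 0 (shut) to 1 (fully open), set as the call begins (- or left out, the last holds). The fingers move at their own pace and stop on an object; FORCE is the grip in N (left out, the last holds). Time passes only in rows, so rows that repeat a pose let the fingers close. It gives the time, the measured TCP pose, the force, the opening and the grip force at its end, in the units of the state.
- monitor.get_state(): the state, without advancing time (a new reading comes with each control period).
- eyes.camera(name): name is "side" or "top"; returns (picture, depth): 384x512x3 uint8, red, green, blue; 384x512 float32, m along the optical axis (not along the pixel's ray), 0 where there is no reading.
- eyes.calibration(name): a dict with "fovy" (degrees; the focal length in pixels is half the picture's height over the tangent of half this angle, whatever the lens; pixels are square), "cx", "cy" (the principal point, pixels), "k1" (the pictures are not rectified: a ray, as slopes to the right and down, at radius r is drawn at 1 + k1 r^2 times it, then the intrinsics apply), "rvec" (rotation vector, rad) and "tvec" (3), from world to camera coordinates, as OpenCV has them. Camera axes: x right, y down, z forward; pixel columns grow to the right and rows downward; lengths in m; the calibration is good to about 2 mm. A picture is of the moment at which its call begins. calibration takes no time and is no camera call.
- order.job_done(): hands the job in; it is judged then, once.
Trained networks look in the newest picture that a camera, given by its name, has taken for a name from the list of things; names that differ only in an ending like _2 or _b are one class to them, and where a whole thing is asked for, a point or a joint stands for the part that bears it (a point fixed in the world has none). Each returns a list of dicts, best first, with "confidence" (0 to 1); they miss things now and then, are a little off and sometimes report something else, mostly with a low value. They report only what shows in the picture. A call takes as long as a camera call. They do not tell look-alikes from the thing itself.
- eyes.regions_of(camera, target): "pixels" (384x512 bool, what is visible of it) and "at" ([row, column] in pixels, amid what is visible of it).
- eyes.tip_of(camera, target): "at" ([row, column] in pixels: a listed point, or the origin of a listed thing).
The state is a dict: "time": time; "joint_positions": joint angles; "joint_vel": joint speeds; "joint_efforts": joint torques, N m; "tool_pos": TCP position; "tool_rot": TCP orientation; "wrist_force": force on the tool from outside, world axes, zero at the start; "ft_torque": the same for the moment, N m; "width": opening from 0.0 (shut) to 1.0 (fully open); "grasp_force": force on a finger pad.
Only numpy, scipy, OpenCV 4.12 (cv2) and the standard library are available. Lean on these libraries where they do the work, as an engineer would, in place of code of your own. Each camera call takes 0.05 s, during which the arm holds its last target. There are 200 camera calls.

## Working session

There is one attempt and no reset: what is moved stays moved. The work goes in short steps, Python scripts to look and compute and a shell command to move; the robot and the scene stay as the last step left them, time stands still between calls to the robot, and variables do not carry over. Pictures are saved under pics/ and viewed, at most 10 in all, crops included, and the job is handed in when it is done.

```bash
mkdir -p pics
cat > h.py <<'E'
import numpy as np, cv2
from scipy.spatial.transform import Rotation as R
from plant import monitor, eyes, order
def cal(n):
    c=eyes.calibration(n); f=192/np.tan(np.radians(c["fovy"])/2)
    K=np.array([[f,0,c["cx"]],[0,f,c["cy"]],[0,0,1.]]); D=np.array([c["k1"],0,0,0.])
    return K,D,np.array(c["rvec"],float),np.array(c["tvec"],float)
def ray(n,at):
    K,D,r,t=cal(n); M=R.from_rotvec(r).as_matrix()
    u=cv2.undistortPoints(np.array([[[at[1],at[0]]]],float),K,D)[0,0]
    return -M.T@t, M.T@np.array([u[0],u[1],1.])
def at_z(n,at,z):
    o,d=ray(n,at); return o+d*(z-o[2])/d[2]
def at_d(n,at,dep):
    o,d=ray(n,at); return o+d*dep
def proj(n,p):
    K,D,r,t=cal(n); return cv2.projectPoints(np.array([p],float),r,t,K,D)[0][0,0][::-1]
def save(n,img,scale=1): cv2.imwrite(n,cv2.resize(img[:,:,::-1],None,fx=scale,fy=scale,interpolation=cv2.INTER_CUBIC))
def axes(): return R.from_rotvec(monitor.get_state()["tool_rot"]).as_matrix()
E
python3 - <<'E'
from h import *
np.set_printoptions(precision=4,suppress=True)
P={}
for n in("top","side"):
    P[n],d=eyes.camera(n); np.save(n+".npy",d)
    print(n,"cam at",ray(n,(192,256))[0])
save("pics/a.png",np.hstack([P["top"],P["side"]])[:, :],0.78)
Z=dict(disc=.043,push_post=.115,lug_hole=.043,pin_tip=.011,stand=0,rack=0,awl=.011,punch=.011,spool=0,cement_tin=0)
for n in P:
  for k,z in Z.items():
    for q in eyes.tip_of(n,k)[:3]: print(n,k,np.round(q["at"],1),round(q["confidence"],2),at_z(n,q["at"],z))
  for q in eyes.regions_of(n,"lock_pin")[:4]: print(n,"pinreg",np.round(q["at"],1),q["confidence"],q["pixels"].sum(),at_z(n,q["at"],.06))
s=monitor.get_state();print(s);print(axes())
E
```

```text
top cam at [ 0.3631 -0.0018  1.2254]
side cam at [ 0.4529 -0.5713  0.751 ]
top disc [143.5 289.9] 0.69 [ 0.6451 -0.1295  0.043 ]
top disc [172.8 248.3] 0.61 [ 0.5609 -0.0069  0.043 ]
top disc [224.6 367.3] 0.37 [ 0.4047 -0.3448  0.043 ]
top push_post [199.1 202.3] 0.96 [0.48   0.1179 0.115 ]
top lug_hole [142.7 286.4] 0.56 [ 0.6476 -0.1194  0.043 ]
top pin_tip [196.4 334.4] 0.66 [ 0.4913 -0.2596  0.011 ]
top pin_tip [169.  388.7] 0.66 [ 0.5707 -0.4288  0.011 ]
top pin_tip [171.7 330.8] 0.5 [ 0.5652 -0.2521  0.011 ]
top stand [173.8 245.5] 0.8 [0.5653 0.0013 0.    ]
top rack [200.  364.8] 0.69 [ 0.4798 -0.3534  0.    ]
top awl [222.9 368.2] 0.72 [ 0.4108 -0.357   0.011 ]
top punch [196.7 202.5] 0.39 [0.498  0.1285 0.011 ]
top spool [222.7 119.7] 0.73 [0.4263 0.3766 0.    ]
top cement_tin [136.2 119.2] 0.78 [0.6891 0.3837 0.    ]
top pinreg [174.3 369.6] 0.63 88 [ 0.5477 -0.3543  0.06  ]
top pinreg [163.1 390.6] 0.48 104 [ 0.5795 -0.4184  0.06  ]
top pinreg [169.  335.1] 0.42 48 [ 0.5647 -0.2548  0.06  ]
top pinreg [197.8 368.4] 0.22 1065 [ 0.4801 -0.347   0.06  ]
side disc [205.3 268.
[... 831 characters left out ...]
side pinreg [308. 258.] 0.5 151 [ 0.5001 -0.2842  0.06  ]
side pinreg [333.4 322.1] 0.45 204 [ 0.6174 -0.352   0.06  ]
{'time': 1.2, 'joint_positions': array([ 1.1484,  0.3507,  1.6518,  0.    ,  1.1391, -0.0847]), 'joint_vel': array([ 0.0005, -0.0003, -0.0004, -0.0006, -0.0006,  0.    ]), 'joint_efforts': array([ -0.001 , -49.7228, -28.5495,   0.0699,   0.0218,   0.    ]), 'tool_pos': array([0.1823, 0.5189, 0.2186]), 'tool_rot': array([-0.5281, -3.0969,  0.    ]), 'wrist_force': array([-0.0448, -0.0348,  0.2624]), 'ft_torque': array([ 0.0367, -0.0046, -0.0214]), 'grasp_force': 0.0, 'width': 1.0019634605895602}
[[-0.9435  0.3314 -0.    ]
 [ 0.3314  0.9435 -0.    ]
 [ 0.     -0.     -1.    ]]
```

View pics/a.png

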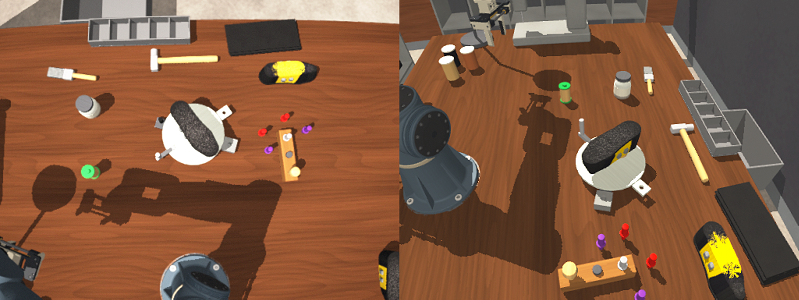

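The two views show the turntable at top px (143–200, 200–290), spoke post at (199,202), lug hole at (143,286), grey block about (188,297) and stop about (156,202).

Pin candidates (top px, row/col):
- rack hole (174,369): light steel
- purple at about (163,391) and (192,345)
- red at about (169,335) and (150,364)
- punch at rack centre (198,370)
- awl at (222,368)

My choice is the steel one in the rack at (174,369), which I'll check in a close crop.

Run:
```python
from h import *
np.set_printoptions(precision=4,suppress=True)
t,d=eyes.camera("top");s,ds=eyes.camera("side")
A=cv2.resize(t[110:230,190:310],(400,400),interpolation=cv2.INTER_CUBIC)
B=cv2.resize(t[135:235,330:430],(400,400),interpolation=cv2.INTER_CUBIC)
save("pics/b.png",np.hstack([A,B]))
c=np.array([.562,-.0075])
for k in("top","side"):
  for q in eyes.regions_of(k,"push_post")[:1]: print(k,q["at"])
pts=[]
# dark block/stop depth points, heights 50-70 mm around r=.13..
for n,im,dp in(("top",t,d),("side",s,ds)):
  rr,cc=np.mgrid[0:384,0:512]
  K,D,r,tt=cal(n);M=R.from_rotvec(r).as_matrix()
  u=cv2.undistortPoints(np.stack([cc.ravel(),rr.ravel()],1).astype(float)[:,None],K,D)[:,0]
  w=(np.c_[u,np.ones(len(u))]*dp.ravel()[:,None]-tt)@M
  L=im.reshape(-1,3).astype(int);rad=np.hypot(*(w[:,:2]-c).T)
  an=np.arctan2(w[:,1]-c[1],w[:,0]-c[0])
  print(n)
  for nm,m in(("stop",(w[:,2]>.045)&(w[:,2]<.075)&(rad>.12)&(rad<.15)&(L.max(1)<70)),("block",(w[:,2]>.02)&(w[:,2]<.036)&(rad>.117)&(rad<.165)),("disc",(abs(w[:,2]-.043)<.006)&(rad<.13)&(L.min(1)>150)),("pin",(w[:,2]>.06)&(w[:,2]<.11)&(np.hypot(w[:,0]-.546,w[:,1]+.354)<.02)),("post",(w[:,2]>.105)&(w[:,2]<.125)&(rad>.135)&(rad<.165)&(an>1))):
    if m.sum(): print(nm,m.sum(),w[m].mean(0),w[m].min(0),w[m].max(0),"ang",np.median(an[m]),rad[m].mean(),L[m].mean(0))
```

```text
top [170.5, 248.0]
side [205.2, 278.6]
top
stop 24 [0.6177 0.1132 0.0597] [0.6118 0.107  0.0487] [0.6264 0.1187 0.0667] ang 1.136285716039398 0.13297064596308925 [49.9583 45.875  44.5   ]
block 357 [ 0.5483 -0.0736  0.0283] [ 0.4714 -0.1689  0.02  ] [0.6668 0.1402 0.0357] ang -1.7632511065954106 0.138906310256966 [179.8796 176.1709 171.3557]
disc 2842 [0.5591 0.0001 0.043 ] [ 0.4534 -0.1206  0.0371] [0.6799 0.1091 0.049 ] ang 1.0618701701193882 0.08889857629302578 [243.4595 243.2139 237.399 ]
pin 49 [ 0.5445 -0.3465  0.0833] [ 0.5365 -0.356   0.0615] [ 0.5535 -0.3398  0.0941] ang -1.6232250176971283 0.33950220983209284 [238.7959 234.3265 231.6122]
post 29 [0.4824 0.1194 0.1137] [0.4752 0.1117 0.1052] [0.4888 0.1271 0.1203] ang 2.131308380837548 0.1498610940845043 [244.6207 242.4483 241.1379]
side
block 428 [ 0.5301 -0.1363  0.0289] [ 0.4709 -0.1713  0.02  ] [0.6642 0.1263 0.0358] ang -1.811419878975993 0.14235685796158457 [159.5561 155.9229 145.4579]
disc 2767 [ 0.5754 -0.0529  0.0422] [ 0.4535 -0.1209  0.037 ] [0.6802 0.1    0.0464] ang -1.072782248527932 0.08608028827264379 [199.6061 199.5027 183.6375]
pin 108 [ 0.5459 -0.3527  0.0826] [ 0.5379 -0.359   0.0611] [ 0.5556 -0.3413  0.0914] ang -1.6177542969526701 0.34561907450583823 [206.3426 200.6111 194.4074]
post 33 [0.4831 0.1163 0.1119] [0.4762 0.11   0.1054] [0.4901 0.1246 0.1153] ang 2.140509972387317 0.14691009083008247 [204.7576 196.9697 190.4545]
```

View pics/b.png

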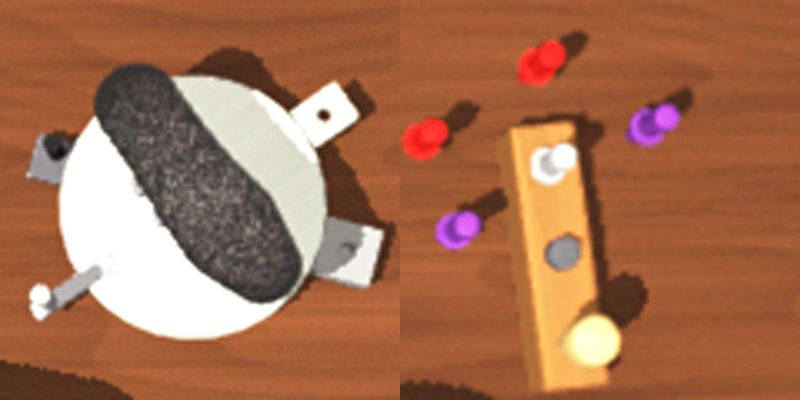

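The left crop shows the post at (40,298), the stop pillar at (57,148) and the block at (345,250). The right crop confirms the steel pin at (555,160) in the rack's far hole, while the red and purple ones stand loose on the bench.

Run:
```python
from h import *
np.set_printoptions(precision=4,suppress=True)
c=np.array([.566,-.006])
f=lambda x,y:(110+y*.3,190+x*.3)
for nm,a,z in(("post",f(40,295),.115),("stop",f(58,147),.062),("lug",f(324,115),.043),("block",f(347,251),.03)):
    p=at_z("top",a,z); v=p[:2]-c; print(nm,p,np.hypot(*v),np.arctan2(v[1],v[0]))
```

```text
post [0.4816 0.1187 0.115 ] 0.1506112190927864 2.165780388423492
stop [0.6139 0.1085 0.062 ] 0.12412243223747782 1.1741894586815154
lug [ 0.6422 -0.1216  0.043 ] 0.13844475303688197 -0.9876030789367048
block [ 0.524  -0.1391  0.03  ] 0.13954598309255345 -1.8767707404253537
```

```bash
python3 -m handwheel '[{"slide":[-415,-278,0],"twist":0.64},{"slide":[-415,-278,0],"twist":0.64},{"slide":[-415,-278,0],"twist":0.64},{"slide":[-415,-278,0],"twist":0.64},{"slide":[-415,-278,0],"twist":0.64},{"slide":[-415,-278,0],"twist":0.64},{"slide":[-415,-278,0],"twist":0.64},{"slide":[-415,-278,0],"twist":0.64},{"slide":[-415,-278,0],"twist":0.64},{"slide":[-415,-278,0],"twist":0.64},{"slide":[-415,-278,0],"twist":0.64},{"slide":[-415,-278,0],"twist":0.64},{"slide":[-415,-278,0],"twist":0.64},{"slide":[-415,-278,0],"twist":0.64},{"slide":[-415,-278,0],"twist":0.64},{"slide":[-415,-278,0],"twist":0.64}]' 0.5
python3 - <<'E'
from h import *
print(axes(),monitor.get_state()["wrist_force"])
im,d=eyes.camera("top"); sd,_=eyes.camera("side")
save("pics/c.png",np.hstack([cv2.resize(im[110:260,130:280],(400,400)),cv2.resize(sd[80:280,180:380],(400,400))]))
print(proj("side",monitor.get_state()["tool_pos"]),proj("side",[.4816,.1187,.115]))
E
```

```text
time: 3.0
tool_pos: [0.4814, 0.1197, 0.2187]
tool_rot: [1.474, 2.774, 0.0]
wrist_force: [0.1, 0.9, -0.2]
width: 0.501
grasp_force: 0.0
[[-5.59798986e-01  8.28628429e-01  1.46710320e-04]
 [ 8.28628440e-01  5.59798987e-01  3.77963806e-05]
 [-5.08091330e-05  1.42726719e-04 -9.99999989e-01]] [ 0.09310582  0.87000204 -0.23134941]
[120.95710878 230.19601995] [152.97444339 231.90109456]
```

View pics/c.png

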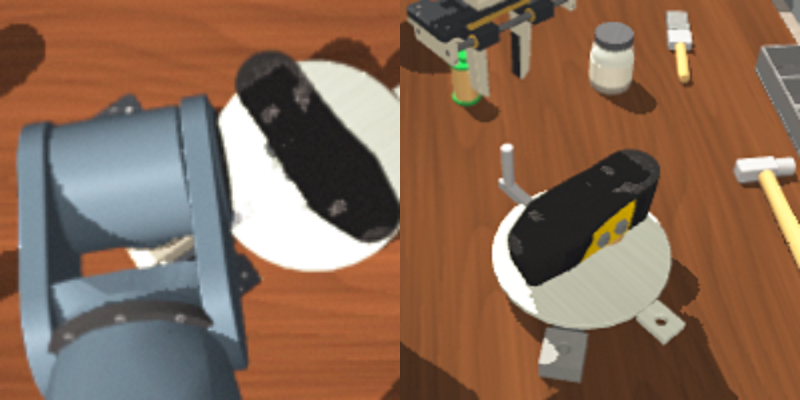

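Side crop: the finger tips straddle (500,83), as projected. The post top is at (507,148), matching its prediction. Descending around the post.

```bash
python3 -m handwheel '[{"slide":[0,0,30],"twist":0},{"slide":[0,0,60],"twist":0},{"slide":[0,0,85],"twist":0},{"slide":[0,0,105],"twist":0},{"slide":[0,0,122],"twist":0},{"slide":[0,0,134],"twist":0},{"slide":[0,0,138],"twist":0},{"slide":[0,0,138],"twist":0}]' 0.5
```

```text
time: 3.9
tool_pos: [0.4817, 0.1191, 0.0806]
tool_rot: [-1.475, -2.773, 0.0]
wrist_force: [0.4, -1.0, 0.5]
width: 0.498
grasp_force: 0.0
```

```bash
python3 -m handwheel '[{"slide":[0,2,0],"twist":0},{"slide":[0,4,0],"twist":0},{"slide":[0,6,0],"twist":0},{"slide":[0,8,0],"twist":0},{"slide":[0,9,0],"twist":0},{"slide":[0,10,0],"twist":0},{"slide":[0,11,0],"twist":0},{"slide":[0,12,0],"twist":0},{"slide":[0,13,0],"twist":0},{"slide":[0,14,0],"twist":0},{"slide":[0,15,0],"twist":0},{"slide":[0,16,0],"twist":0},{"slide":[0,17,0],"twist":0},{"slide":[0,18,0],"twist":0},{"slide":[0,19,0],"twist":0},{"slide":[0,20,0],"twist":0}]'; python3 -c "
from h import *
s=monitor.get_state();print(axes().T@s['wrist_force'],s['tool_pos'])"
```

```text
time: 5.5
tool_pos: [0.4981, 0.1302, 0.0806]
tool_rot: [-1.475, -2.773, 0.001]
wrist_force: [-1.8, -1.2, 1.1]
width: 0.501
grasp_force: 0.9
[ 0.05256298 -2.18124023 -1.13238166] [0.49806596 0.13024397 0.08058569]
```

```bash
python3 -m handwheel '[{"slide":[-0.2,1.9,0],"twist":0.012},{"slide":[-0.5,3.8,0],"twist":0.025},{"slide":[-1.2,7.5,0],"twist":0.05},{"slide":[-1.9,11.2,0],"twist":0.075},{"slide":[-2.7,15,0],"twist":0.1},{"slide":[-3.7,18.7,0],"twist":0.125},{"slide":[-4.7,22.3,0],"twist":0.15},{"slide":[-5.8,26,0],"twist":0.175},{"slide":[-7,29.6,0],"twist":0.2},{"slide":[-8.2,33.2,0],"twist":0.225},{"slide":[-9.6,36.7,0],"twist":0.25},{"slide":[-11.1,40.2,0],"twist":0.275},{"slide":[-12.6,43.7,0],"twist":0.3},{"slide":[-14.3,47.1,0],"twist":0.325},{"slide":[-16,50.5,0],"twist":0.35},{"slide":[-17.8,53.9,0],"twist":0.375},{"slide":[-19.7,57.2,0],"twist":0.4}]'; python3 -c "
from h import *
s=monitor.get_state();print(axes(),axes().T@s['wrist_force'],s['tool_pos'])"
```

```text
time: 7.2
tool_pos: [0.557, 0.146, 0.0807]
tool_rot: [2.0, 2.423, 0.0]
wrist_force: [-2.3, 1.1, -0.2]
width: 0.499
grasp_force: 0.9
[[-1.89766648e-01  9.81829218e-01  7.73865293e-05]
 [ 9.81829221e-01  1.89766645e-01  4.00405226e-05]
 [ 2.46275729e-05  8.35787115e-05 -9.99999996e-01]] [ 1.47716651 -2.09141247  0.1728333 ] [0.55703446 0.14595745 0.08065977]
```

```bash
python3 -m handwheel '[{"slide":[-0.5,3.8,0],"twist":0.025},{"slide":[-1.2,7.5,0],"twist":0.05},{"slide":[-1.9,11.2,0],"twist":0.075},{"slide":[-2.7,15,0],"twist":0.1},{"slide":[-3.7,18.7,0],"twist":0.125},{"slide":[-4.7,22.3,0],"twist":0.15},{"slide":[-5.8,26,0],"twist":0.175},{"slide":[-7,29.6,0],"twist":0.2},{"slide":[-8,32.5,0],"twist":0.22},{"slide":[-8.8,34.6,0],"twist":0.235},{"slide":[-9.6,36.7,0],"twist":0.25},{"slide":[-9.6,36.7,0],"twist":0.25}]'
python3 - <<'E'
from h import *
s=monitor.get_state();print(axes().T@s['wrist_force'],s['tool_pos'])
t,d=eyes.camera("top");s,_=eyes.camera("side")
save("pics/d.png",np.hstack([cv2.resize(t[110:230,190:310],(400,400)),cv2.resize(s[120:280,200:360],(400,400))]))
for n in("top","side"):
  for q in eyes.tip_of(n,"lug_hole")[:2]: print(n,q["at"],q["confidence"],at_z(n,q["at"],.043))
E
```

```text
time: 8.4
tool_pos: [0.5949, 0.1434, 0.0807]
tool_rot: [2.284, 2.156, 0.0]
wrist_force: [1.0, -0.2, -0.4]
width: 0.499
grasp_force: 0.0
[-0.14775924  0.97881081  0.36020865] [0.59494236 0.14336483 0.08065052]
top [171.7, 296.6] 0.74 [ 0.56161673 -0.14612741  0.043     ]
top [224.1, 369.2] 0.58 [ 0.40601705 -0.35044533  0.043     ]
side [253.0, 276.2] 0.71 [ 0.55959896 -0.15042665  0.043     ]
```

View pics/d.png

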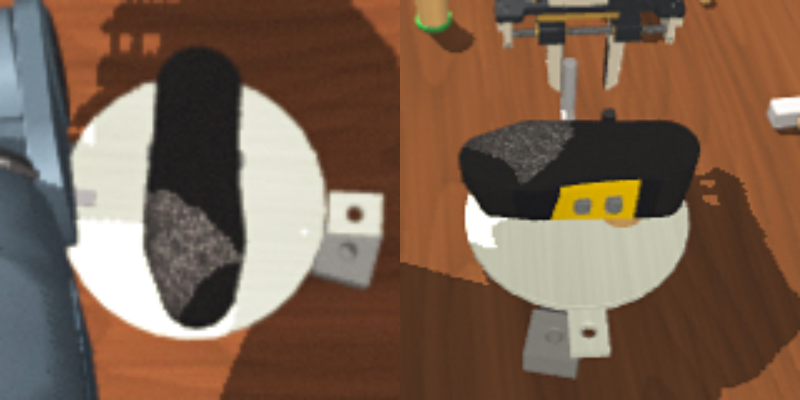

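The lug hole is at top-crop (353,213) and the block's hole shows at (347,251), so about 0.22–0.27 rad remains. Continuing at about 12 mm/s while still well clear of the stop, then slower.

```bash
python3 -m handwheel '[{"slide":[-0.2,1.2,0],"twist":0.008},{"slide":[-0.4,2.4,0],"twist":0.016},{"slide":[-0.5,3.6,0],"twist":0.024},{"slide":[-0.7,4.8,0],"twist":0.032},{"slide":[-0.9,6,0],"twist":0.04},{"slide":[-1.2,7.2,0],"twist":0.048},{"slide":[-1.4,8.4,0],"twist":0.056},{"slide":[-1.6,9.6,0],"twist":0.064},{"slide":[-1.9,10.8,0],"twist":0.072},{"slide":[-2.1,12,0],"twist":0.08},{"slide":[-2.4,13.2,0],"twist":0.088},{"slide":[-2.7,14.4,0],"twist":0.096},{"slide":[-2.9,15.6,0],"twist":0.104},{"slide":[-3.2,16.8,0],"twist":0.112},{"slide":[-3.5,18,0],"twist":0.12}]'; python3 -c "
from h import *
s=monitor.get_state();print(axes().T@s['wrist_force'],s['tool_pos'])"
```

```text
time: 10.1
tool_pos: [0.6124, 0.139, 0.0806]
tool_rot: [-2.41, -2.016, -0.0]
wrist_force: [-1.5, 2.1, 0.1]
width: 0.499
grasp_force: 0.9
[ 1.79307427 -1.80908754 -0.08759516] [0.61241644 0.13899063 0.0806155 ]
```

```bash
python3 -m handwheel '[{"slide":[-0.1,0.6,0],"twist":0.004},{"slide":[-0.2,1.2,0],"twist":0.008},{"slide":[-0.3,1.8,0],"twist":0.012},{"slide":[-0.4,2.4,0],"twist":0.016},{"slide":[-0.4,3,0],"twist":0.02},{"slide":[-0.5,3.6,0],"twist":0.024},{"slide":[-0.6,4.2,0],"twist":0.028},{"slide":[-0.7,4.8,0],"twist":0.032},{"slide":[-0.8,5.4,0],"twist":0.036},{"slide":[-0.9,6,0],"twist":0.04},{"slide":[-1,6.6,0],"twist":0.044}]'
python3 - <<'E'
from h import *
s=monitor.get_state();print(axes().T@s['wrist_force'],s['tool_pos'])
t,d=eyes.camera("top")
for q in eyes.tip_of("top","lug_hole")[:1]: print(q["at"],at_z("top",q["at"],.043))
E
```

```text
time: 11.2
tool_pos: [0.6187, 0.1368, 0.0806]
tool_rot: [-2.453, -1.963, 0.0]
wrist_force: [-1.9, 0.3, -0.9]
width: 0.501
grasp_force: 0.9
[-0.14279199 -1.91215978  0.8531824 ] [0.6186708  0.13682808 0.08061769]
[178.5, 296.9] [ 0.54178996 -0.14630875  0.043     ]
```

```bash
python3 -m handwheel '[{"slide":[-0.1,0.6,0],"twist":0.004},{"slide":[-0.2,1.2,0],"twist":0.008},{"slide":[-0.3,1.8,0],"twist":0.012},{"slide":[-0.4,2.4,0],"twist":0.016},{"slide":[-0.4,3,0],"twist":0.02},{"slide":[-0.5,3.6,0],"twist":0.024},{"slide":[-0.6,4.2,0],"twist":0.028},{"slide":[-0.7,4.8,0],"twist":0.032}]'
python3 - <<'E'
from h import *
s=monitor.get_state();print(axes().T@s['wrist_force'],s['tool_pos'])
E
```

```text
time: 12.1
tool_pos: [0.6232, 0.1351, 0.0806]
tool_rot: [2.484, 1.923, 0.0]
wrist_force: [-1.8, 1.5, -0.4]
width: 0.5
grasp_force: 0.9
[ 0.98560039 -2.15531453  0.37827289] [0.62322269 0.13509026 0.08064055]
```

```bash
python3 -m handwheel '[{"slide":[-0.1,0.6,0],"twist":0.004},{"slide":[-0.2,1.2,0],"twist":0.008},{"slide":[-0.3,1.8,0],"twist":0.012},{"slide":[-0.4,2.4,0],"twist":0.016}]'
python3 - <<'E'
from h import *
s=monitor.get_state();print(axes().T@s['wrist_force'],s['tool_pos'])
E
```

```text
time: 12.5
tool_pos: [0.6255, 0.1341, 0.0807]
tool_rot: [2.5, 1.903, 0.0]
wrist_force: [-0.4, 1.6, 0.0]
width: 0.506
grasp_force: 0.9
[ 1.47291686 -0.848969   -0.01133605] [0.62547455 0.13414529 0.08065839]
```

```bash
python3 -m handwheel '[{"slide":[-0.1,0.6,0],"twist":0.004},{"slide":[-0.2,1.2,0],"twist":0.008},{"slide":[-0.3,1.8,0],"twist":0.012},{"slide":[-0.4,2.4,0],"twist":0.016},{"slide":[-0.4,3,0],"twist":0.02}]'
python3 - <<'E'
from h import *
s=monitor.get_state();print(axes().T@s['wrist_force'],s['tool_pos'])
E
```

```text
time: 13.0
tool_pos: [0.6275, 0.1331, 0.0806]
tool_rot: [-2.518, -1.877, 0.002]
wrist_force: [-6.9, 2.3, 3.8]
width: 0.495
grasp_force: 3.9
[ 0.2737573  -7.28835784 -3.76220361] [0.62748743 0.1330568  0.0805553 ]
```

```bash
python3 -m handwheel '[{"slide":[-0.1,0.6,0],"twist":0.004},{"slide":[-0.2,1.2,0],"twist":0.008},{"slide":[-0.3,1.8,0],"twist":0.012}]'
python3 - <<'E'
from h import *
s=monitor.get_state();print(axes().T@s['wrist_force'],s['tool_pos'])
t,d=eyes.camera("top")
for q in eyes.tip_of("top","lug_hole")[:1]: print(q["at"],at_z("top",q["at"],.043))
E
```

```text
time: 13.3
tool_pos: [0.6277, 0.1327, 0.0804]
tool_rot: [-2.527, -1.861, 0.006]
wrist_force: [-14.3, 6.2, 8.2]
width: 0.504
grasp_force: 8.1
[  1.66414725 -15.58969687  -8.1489736 ] [0.62768062 0.13271524 0.08044605]
[180.7, 296.8] [ 0.53540443 -0.14580063  0.043     ]
```

Stop felt at about 15 N. Easing off to about 10 N and holding.

```bash
python3 -m handwheel '[{"slide":[0,-1.1,0],"twist":0},{"slide":[0,-1.1,0],"twist":0},{"slide":[0,-1.1,0],"twist":0}]'
python3 - <<'E'
from h import *
s=monitor.get_state();print(axes().T@s['wrist_force'],s['tool_pos'])
E
```

```text
time: 13.7
tool_pos: [0.6275, 0.1328, 0.0805]
tool_rot: [-2.528, -1.862, 0.004]
wrist_force: [-8.9, 3.4, 4.1]
width: 0.501
grasp_force: 4.6
[ 0.58752354 -9.52287362 -4.08110963] [0.6274855  0.1327813  0.08050822]
```

```bash
python3 -m handwheel '[{"slide":[0,0.1,0],"twist":0},{"slide":[0,0.1,0],"twist":0},{"slide":[0,0.1,0],"twist":0},{"slide":[0,0.1,0],"twist":0},{"slide":[0,0.1,0],"twist":0},{"slide":[0,0.1,0],"twist":0},{"slide":[0,0.1,0],"twist":0},{"slide":[0,0.1,0],"twist":0},{"slide":[0,0.1,0],"twist":0},{"slide":[0,0.1,0],"twist":0},{"slide":[0,0.1,0],"twist":0},{"slide":[0,0.1,0],"twist":0},{"slide":[0,0.1,0],"twist":0}]'
python3 - <<'E'
from h import *
s=monitor.get_state();print(axes().T@s['wrist_force'],s['tool_pos'])
v=axes();print(v)
E
```

```text
time: 15.0
tool_pos: [0.6275, 0.1327, 0.0805]
tool_rot: [-2.528, -1.862, 0.004]
wrist_force: [-9.0, 3.3, 4.7]
width: 0.499
grasp_force: 4.9
[ 0.44580629 -9.53105038 -4.62711723] [0.62750158 0.13274845 0.08051134]
[[ 2.96541973e-01  9.55014007e-01 -3.33246029e-03]
 [ 9.55019450e-01 -2.96543126e-01  1.54198978e-04]
 [-8.40956007e-04 -3.22829086e-03 -9.99994435e-01]]
```

```bash
python3 -m handwheel '[{"slide":[0,-2,0],"twist":0},{"slide":[0,-6,0],"twist":0},{"slide":[0,-11,0],"twist":0},{"slide":[0,-15,0],"twist":0},{"slide":[0,-15,0],"twist":0},{"slide":[0,-15,-15],"twist":0},{"slide":[0,-15,-50],"twist":0},{"slide":[0,-15,-95],"twist":0},{"slide":[0,-15,-140],"twist":0},{"slide":[0,-15,-140],"twist":0}]'
python3 - <<'E'
from h import *
s=monitor.get_state();print(s['wrist_force'],s['tool_pos'],s["joint_positions"])
t,d=eyes.camera("top");s,_=eyes.camera("side")
save("pics/e.png",np.hstack([cv2.resize(t[150:210,260:320],(400,400),interpolation=cv2.INTER_CUBIC),cv2.resize(s[220:280,230:290],(400,400),interpolation=cv2.INTER_CUBIC)]))
for n in("top","side"):
  for q in eyes.tip_of(n,"lug_hole")[:1]: print(n,q["at"],q["confidence"],at_z(n,q["at"],.043))
E
```

```text
time: 16.0
tool_pos: [0.6173, 0.1372, 0.2285]
tool_rot: [2.525, 1.86, 0.016]
wrist_force: [0.4, -0.6, -0.3]
width: 0.497
grasp_force: 0.0
[ 0.37076168 -0.64092034 -0.28361492] [0.61730425 0.13721281 0.22853076] [ 1.45135415e-01  4.86546476e-01  1.42177119e+00 -3.18436083e-05
  1.22178832e+00  4.46228716e-01]
top [182.6, 295.3] 0.75 [ 0.52997248 -0.1412892   0.043     ]
side [251.0, 262.1] 0.7 [ 0.52807027 -0.14127047  0.043     ]
```

View pics/e.png

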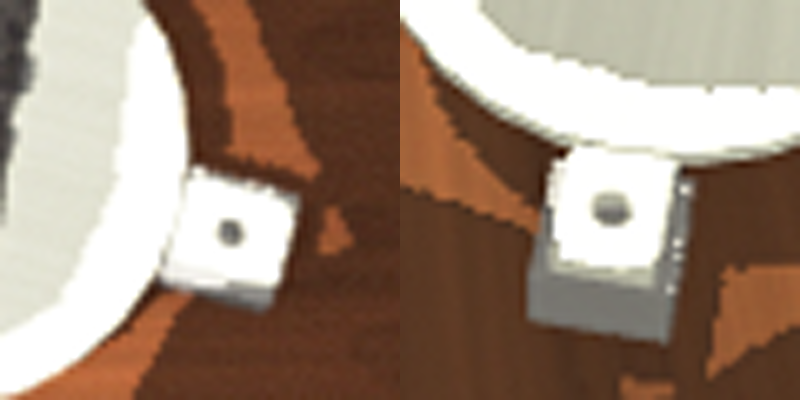

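The lug hole is at top-crop (231,233) and side-crop (611,209), with the lug squarely over the grey block. Next, compute the pin position and go there.

Run:
```python
from h import *
np.set_printoptions(precision=4,suppress=True)
print("lug",at_z("top",(184.95,294.65),.043),at_z("side",(251.35,261.65),.043))
print("pin top",at_z("top",(173.75,371.25),.089))
t,_=eyes.camera("top");s,_=eyes.camera("side")
for n,im in(("top",t),("side",s)):
  for q in eyes.tip_of(n,"pin_tip")[:4]: print(n,np.round(q["at"],1),round(q["confidence"],2),at_z(n,q["at"],.011))
  for q in eyes.regions_of(n,"lock_pin")[:4]:
    m=q["pixels"]; L=im[m].astype(int)
    if abs(L[:,0]-L[:,2]).mean()<25:
      r,c=np.where(m); print(n,"gray reg",q["at"],m.sum(),"rows",r.min(),r.max(),"cols",c.min(),c.max(),at_z(n,q["at"],.065))
print(proj("top",[.546,-.3535,.089]),proj("side",[.546,-.3535,.089]),proj("side",[.546,-.3535,.049]))
st=monitor.get_state();print(st['tool_pos'],axes())
```

```text
lug [ 0.5232 -0.1392  0.043 ] [ 0.5269 -0.1421  0.043 ]
pin top [ 0.5446 -0.3503  0.089 ]
top [169.2 389.9] 0.65 [ 0.57   -0.4325  0.011 ]
top [154.6 361.3] 0.57 [ 0.6158 -0.3472  0.011 ]
top [168.5 333.3] 0.51 [ 0.5748 -0.2601  0.011 ]
top [195.1 338.1] 0.44 [ 0.4949 -0.2708  0.011 ]
side [316.3 258.7] 0.63 [ 0.5026 -0.2825  0.011 ]
side [343.2 318.2] 0.6 [ 0.6164 -0.3554  0.011 ]
side [304.7 287.4] 0.55 [ 0.5681 -0.2642  0.011 ]
side [347.5 283.8] 0.49 [ 0.5447 -0.3546  0.011 ]
side gray reg [309.0, 257.6] 150 rows 301 318 cols 252 262 [ 0.4987 -0.2882  0.065 ]
side gray reg [376.3, 308.2] 142 rows 372 383 cols 301 315 [ 0.5731 -0.4277  0.065 ]
[173.2379 372.3246] [333.9147 287.4497] [340.8688 285.7763]
[0.6144 0.1368 0.22  ] [[ 0.2965  0.955  -0.0011]
 [ 0.955  -0.2965 -0.0002]
 [-0.0005 -0.001  -1.    ]]
```

```bash
python3 -m handwheel '[{"slide":[-488,79,0],"twist":0},{"slide":[-488,79,0],"twist":0},{"slide":[-488,79,0],"twist":0},{"slide":[-488,79,0],"twist":0},{"slide":[-488,79,0],"twist":0},{"slide":[-488,79,0],"twist":0},{"slide":[-488,79,0],"twist":0},{"slide":[-488,79,0],"twist":0},{"slide":[-488,79,0],"twist":0},{"slide":[-488,79,0],"twist":0},{"slide":[-488,79,0],"twist":0},{"slide":[-488,79,0],"twist":0},{"slide":[-488,79,60],"twist":0},{"slide":[-488,79,80],"twist":0},{"slide":[-488,79,80],"twist":0},{"slide":[-488,79,80],"twist":0}]' 0.5
python3 - <<'E'
from h import *
st=monitor.get_state();print(st['tool_pos'],axes(),st["wrist_force"])
s,_=eyes.camera("side")
print(proj("side",st["tool_pos"]))
save("pics/f.png",s[234:384,190:390],4)
E
```

```text
time: 18.1
tool_pos: [0.546, -0.3518, 0.1416]
tool_rot: [2.528, 1.865, 0.0]
wrist_force: [0.1, -0.5, 1.0]
width: 0.502
grasp_force: 0.0
[ 0.5459784  -0.35177137  0.14157379] [[ 2.95289492e-01  9.55407797e-01  2.38030362e-04]
 [ 9.55407827e-01 -2.95289488e-01 -5.16378403e-05]
 [ 2.09526684e-05  2.42664182e-04 -9.99999970e-01]] [ 0.05314585 -0.47452879  0.95057525]
[322.70795217 289.71786184]
```

View pics/f.png

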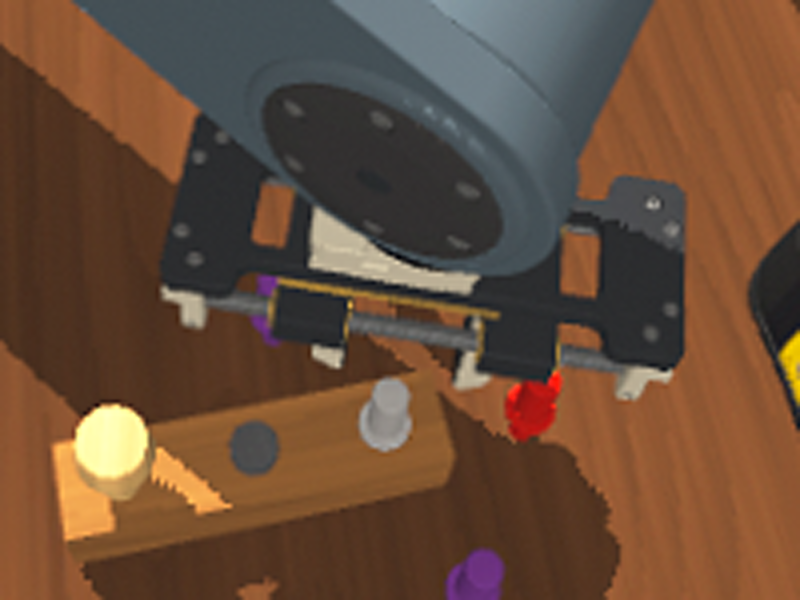

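The side crop shows the steel pin at (390,390), midway between the finger tips at (327,360) and (468,382) along the closing line. The red look-alike at (530,405) stays clear of the fingers. Descending and gripping.

```bash
python3 -m handwheel '[{"slide":[0,0,20],"twist":0},{"slide":[0,0,40],"twist":0},{"slide":[0,0,58],"twist":0},{"slide":[0,0,72],"twist":0},{"slide":[0,0,82],"twist":0},{"slide":[0,0,85.5],"twist":0},{"slide":[0,0,85.5],"twist":0},{"slide":[0,0,85.5],"twist":0}]' && python3 -m handwheel '[{"slide":[0,0,0],"twist":0},{"slide":[0,0,0],"twist":0},{"slide":[0,0,0],"twist":0},{"slide":[0,0,0],"twist":0},{"slide":[0,0,0],"twist":0},{"slide":[0,0,0],"twist":0},{"slide":[0,0,0],"twist":0},{"slide":[0,0,0],"twist":0}]' 0 25
```

```text
time: 18.95
tool_pos: [0.5457, -0.3528, 0.056]
tool_rot: [2.528, 1.863, 0.001]
wrist_force: [0.5, -0.2, 0.9]
width: 0.502
grasp_force: 0.0
time: 19.75
tool_pos: [0.5454, -0.3526, 0.0553]
tool_rot: [2.529, 1.863, 0.0]
wrist_force: [1.1, -0.0, 2.0]
width: 0.187
grasp_force: 25.0
```

```bash
python3 -m handwheel '[{"slide":[0,0,-15],"twist":0},{"slide":[0,0,-45],"twist":0},{"slide":[0,0,-80],"twist":0},{"slide":[0,0,-100],"twist":0},{"slide":[30,-13,-100],"twist":0},{"slide":[70,-29,-100],"twist":0},{"slide":[115,-48,-100],"twist":0},{"slide":[160,-67,-100],"twist":0},{"slide":[188,-79,-95],"twist":0},{"slide":[196,-83,-75],"twist":0},{"slide":[196,-83,-55],"twist":0},{"slide":[196,-83,-50],"twist":0},{"slide":[196,-83,-50],"twist":0},{"slide":[196,-83,-50],"twist":0}]'
python3 - <<'E'
from h import *
st=monitor.get_state();print(st['tool_pos'],axes(),st["wrist_force"])
s,_=eyes.camera("side");t,_=eyes.camera("top")
np.set_printoptions(precision=4,suppress=True)
tz=st["tool_pos"][2]-.0443
for n in("side","top"):
  for k,z in(("pin_tip",tz),("lug_hole",.043)):
    for q in eyes.tip_of(n,k)[:3]: print(n,k,np.round(q["at"],1),round(q["confidence"],2),at_z(n,q["at"],z))
save("pics/g.png",s[180:280,200:320],6)
save("pics/gt.png",t[140:220,250:340],6)
p=st["tool_pos"].copy();p[2]=tz;print(tz,proj("side",p),proj("top",p))
E
```

```text
time: 21.15
tool_pos: [0.5246, -0.1413, 0.1062]
tool_rot: [2.529, 1.862, 0.001]
wrist_force: [-0.1, -0.6, -1.2]
width: 0.19
grasp_force: 25.0
[ 0.52461826 -0.14126375  0.10619314] [[ 2.96926102e-01  9.54899828e-01  1.09932278e-03]
 [ 9.54900459e-01 -2.96925833e-01 -4.04771045e-04]
 [-6.00984705e-05  1.16993091e-03 -9.99999314e-01]] [-0.12846131 -0.60808756 -1.22079833]
side pin_tip [343.2 319.1] 0.74 [ 0.6068 -0.3705  0.0619]
side pin_tip [303.3 286.2] 0.73 [ 0.5583 -0.282   0.0619]
side pin_tip [319.5 259.8] 0.71 [ 0.5005 -0.3092  0.0619]
side lug_hole [250.7 263.3] 0.65 [ 0.5309 -0.1408  0.043 ]
side lug_hole [356.5 249.9] 0.49 [ 0.4735 -0.3728  0.043 ]
top pin_tip [158.6 359.7] 0.57 [ 0.5935 -0.3274  0.0619]
top pin_tip [169.2 387.1] 0.39 [ 0.5614 -0.4062  0.0619]
0.06189314195409883 [246.7476 260.7945] [183.5277 296.1087]
```

View pics/g.png

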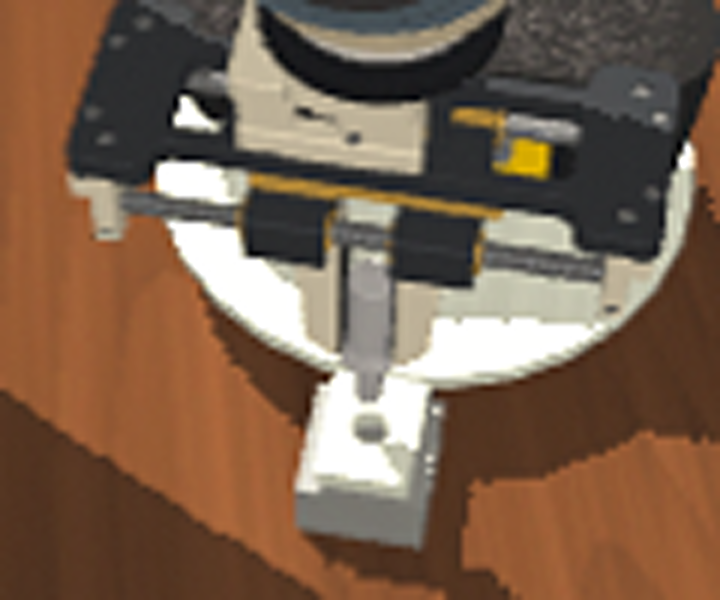

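The side crop shows the pin tip at about (369,398) and the lug hole at (371,428), so the pin is nearly above the hole.

Run:
```python
from h import *
np.set_printoptions(precision=4,suppress=True)
z=.0619
print("tip lo/mid",at_z("side",(246.6,261.5),z),at_z("side",(245.6,261.5),z))
print("hole",at_z("side",(251.3,261.8),.043))
# subpixel dark-hole centroid in side picture
s,_=eyes.camera("side"); g=cv2.cvtColor(s,cv2.COLOR_RGB2GRAY).astype(float)
print(g[243:257,255:270].astype(int))
```

```text
tip lo/mid [ 0.5263 -0.1411  0.0619] [ 0.5266 -0.1384  0.0619]
hole [ 0.5273 -0.142   0.043 ]
[[248 255 255 249 153 141 146 140 171 255 255 255 251 231 225]
 [254 255 255 247 154 140 145 138 168 255 255 255 255 255 255]
 [255 255 255 254 177 139 143 133 168 255 255 255 255 255 255]
 [255 255 255 254 184 140 145 136 254 255 255 255 255 255 255]
 [255 255 255 255 255 236 240 245 255 255 255 255 255 255 255]
 [255 255 255 255 255 249 243 246 254 255 255 255 255 255 255]
 [255 255 255 254 207 175 178 180 200 254 255 255 255 255 255]
 [255 255 255 240 176 173 172 165 168 231 255 255 255 255 255]
 [255 255 255 236 156 133 131 133 132 200 255 255 255 255 254]
 [255 255 255 249 150 108 110 111 116 168 254 255 255 255 245]
 [255 255 255 255 249 169 142 142 163 159 181 186 255 255 243]
 [255 255 255 255 255 255 255 255 221 187 193 192 187 255 226]
 [255 255 255 255 255 255 255 249 194 188 192 193 191 182 135]
 [255 255 255 255 255 255 255 255 249 197 191 193 194 182 137]]
```

View pics/gt.png

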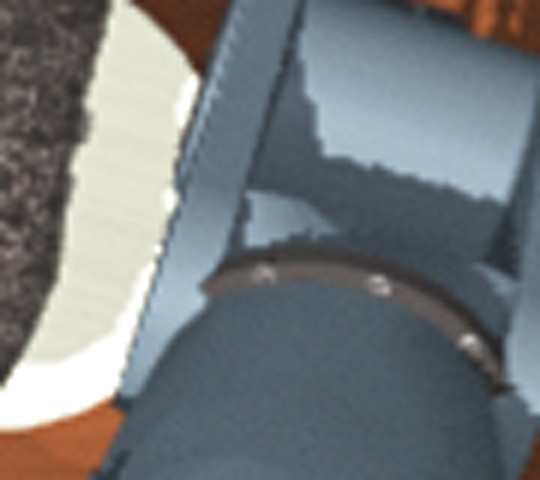

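```bash
python3 -m handwheel '[{"slide":[-1.3,1.2,4],"twist":0},{"slide":[-1.3,1.2,8],"twist":0},{"slide":[-1.3,1.2,12],"twist":0},{"slide":[-1.3,1.2,14],"twist":0},{"slide":[-1.3,1.2,14],"twist":0},{"slide":[-1.3,1.2,14],"twist":0}]'
python3 - <<'E'
from h import *
st=monitor.get_state();print(st['tool_pos'],st["wrist_force"])
s,_=eyes.camera("side");g=cv2.cvtColor(s,cv2.COLOR_RGB2GRAY)
print(g[243:257,255:270].astype(int))
p=st["tool_pos"].copy();p[2]-=.0443;print(p,proj("side",p))
E
```

```text
time: 22.1
tool_pos: [0.5249, -0.1424, 0.0911]
tool_rot: [-2.529, -1.863, 0.0]
wrist_force: [-0.8, 0.5, -0.6]
width: 0.188
grasp_force: 25.0
[ 0.52492039 -0.14238941  0.09109772] [-0.82090151  0.46464281 -0.60860329]
[[209 162 145 159 153 155 150 145 148 135 138 171 177 177 177]
 [255 254 192 152 155 159 152 162 163 159 146 173 183 245 253]
 [255 255 255 192 157 158 161 162 168 161 240 255 255 255 255]
 [255 255 255 255 184 139 151 151 134 208 255 255 255 255 255]
 [255 255 255 255 211 137 147 143 124 255 255 255 255 255 255]
 [255 255 255 254 181 139 147 143 158 255 255 255 255 255 255]
 [255 255 255 253 166 141 148 142 132 254 255 255 255 255 255]
 [255 255 255 243 159 140 146 140 153 233 255 255 255 255 255]
 [255 255 255 237 158 139 137 138 135 202 255 255 255 255 254]
 [255 255 255 250 151 110 113 114 114 130 171 255 255 255 246]
 [255 255 255 255 249 171 123 116 121 151 185 190 255 255 243]
 [255 255 255 255 255 255 240 174 177 192 195 193 191 193 142]
 [255 255 255 255 255 255 255 254 201 191 194 195 193 186 138]
 [255 255 255 255 255 255 255 255 245 189 194 195 195 184 139]]
[ 0.52492039 -0.14238941  0.04679772] [250.67990822 260.8468909 ]
```

Columns line up; the tip looks up to about 1 mm too near the camera. Correcting half of that and lowering by feel.

```bash
python3 -m handwheel '[{"slide":[0.6,-0.2,1],"twist":0},{"slide":[0.6,-0.2,3],"twist":0},{"slide":[0.6,-0.2,4.5],"twist":0},{"slide":[0.6,-0.2,6],"twist":0},{"slide":[0.6,-0.2,7.5],"twist":0},{"slide":[0.6,-0.2,9],"twist":0},{"slide":[0.6,-0.2,10.5],"twist":0}]'
```

```text
time: 22.85
tool_pos: [0.5249, -0.1418, 0.0805]
tool_rot: [-2.529, -1.863, 0.0]
wrist_force: [0.5, 0.2, -0.4]
width: 0.19
grasp_force: 25.0
```

```bash
python3 -m handwheel '[{"slide":[0,0,1.5],"twist":0},{"slide":[0,0,3],"twist":0},{"slide":[0,0,4.5],"twist":0},{"slide":[0,0,6],"twist":0},{"slide":[0,0,7.5],"twist":0},{"slide":[0,0,9],"twist":0},{"slide":[0,0,10.5],"twist":0}]'
```

```text
time: 23.55
tool_pos: [0.5249, -0.1418, 0.07]
tool_rot: [-2.529, -1.863, -0.0]
wrist_force: [1.0, -0.1, -1.1]
width: 0.191
grasp_force: 25.0
```

```bash
python3 -m handwheel '[{"slide":[0,0,2],"twist":0},{"slide":[0,0,4],"twist":0},{"slide":[0,0,6],"twist":0},{"slide":[0,0,8],"twist":0},{"slide":[0,0,10],"twist":0},{"slide":[0,0,12],"twist":0},{"slide":[0,0,13.5],"twist":0},{"slide":[0,0,14.5],"twist":0},{"slide":[0,0,15],"twist":0},{"slide":[0,0,15.5],"twist":0}]'
```

```text
time: 24.55
tool_pos: [0.5249, -0.1418, 0.0546]
tool_rot: [2.529, 1.863, 0.0]
wrist_force: [-0.0, -0.5, 0.2]
width: 0.189
grasp_force: 25.0
```

```bash
python3 -m handwheel '[{"slide":[0,0,0.4],"twist":0},{"slide":[0,0,0.8],"twist":0},{"slide":[0,0,1.2],"twist":0},{"slide":[0,0,1.2],"twist":0}]'
```

```text
time: 24.95
tool_pos: [0.5249, -0.1418, 0.0534]
tool_rot: [2.529, 1.863, 0.0]
wrist_force: [0.4, -1.0, -1.1]
width: 0.187
grasp_force: 25.0
```

```bash
python3 -m handwheel '[{"slide":[0,0,0.3],"twist":0},{"slide":[0,0,0.6],"twist":0},{"slide":[0,0,0.6],"twist":0}]'; python3 -m handwheel '[{"slide":[0,0,0],"twist":0},{"slide":[0,0,0],"twist":0},{"slide":[0,0,0],"twist":0},{"slide":[0,0,0],"twist":0},{"slide":[0,0,0],"twist":0}]' 0.5; python3 -m handwheel '[{"slide":[0,0,-10],"twist":0},{"slide":[0,0,-30],"twist":0},{"slide":[0,0,-60],"twist":0},{"slide":[0,0,-100],"twist":0},{"slide":[0,0,-140],"twist":0},{"slide":[-60,0,-150],"twist":0},{"slide":[-110,0,-150],"twist":0},{"slide":[-160,0,-150],"twist":0},{"slide":[-200,0,-150],"twist":0},{"slide":[-200,0,-150],"twist":0}]'
python3 - <<'E'
from h import *
np.set_printoptions(precision=4,suppress=True)
t,d=eyes.camera("top");s,ds=eyes.camera("side")
save("pics/i.png",np.hstack([cv2.resize(t[110:230,190:310],(400,400)),cv2.resize(s[150:310,190:350],(400,400))]))
for n,dp in(("side",ds),("top",d)):
  for q in eyes.regions_of(n,"lock_pin"):
    r,c=map(int,q["at"]); p=at_d(n,(r,c),dp[r,c])
    if np.hypot(p[0]-.525,p[1]+.141)<.04:
      rc=np.argwhere(q["pixels"]); P=np.array([at_d(n,a,dp[tuple(a)]) for a in rc if dp[tuple(a)]>0]); print(n,p,"z max",np.sort(P[:,2])[-5:])
E
```

```text
time: 25.25
tool_pos: [0.525, -0.1418, 0.0532]
tool_rot: [2.529, 1.863, 0.0]
wrist_force: [-1.0, 0.5, 5.3]
width: 0.186
grasp_force: 25.0
time: 25.75
tool_pos: [0.5248, -0.1418, 0.0528]
tool_rot: [-2.529, -1.863, 0.0]
wrist_force: [-0.1, 0.0, 0.7]
width: 0.497
grasp_force: 0.0
time: 26.75
tool_pos: [0.4638, -0.3373, 0.2036]
tool_rot: [2.532, 1.857, -0.001]
wrist_force: [1.0, 1.1, 0.8]
width: 0.499
grasp_force: 0.0
top [ 0.5226 -0.138   0.0868] z max [0.0884 0.0892 0.0898 0.0907 0.0914]
```

View pics/i.png

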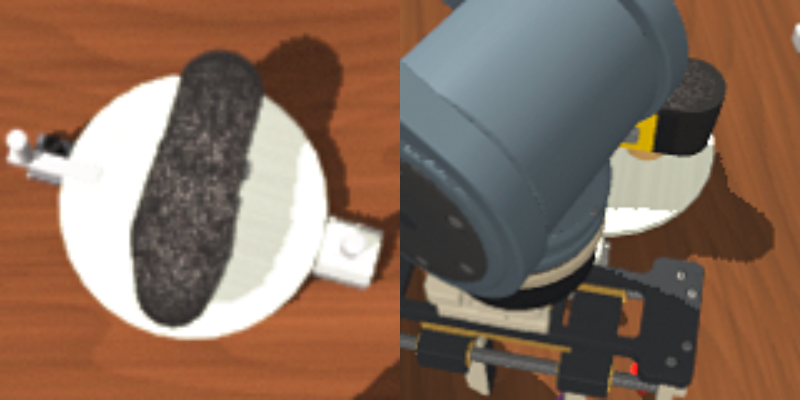

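The top crop shows the pin upright in the lug at (352,243), its top measuring about 87 mm as it should when home. The collar contact was felt at the expected height. The spoke lies on the stop at (55,150), and the gripper is clear.

```bash
python3 -c "
from plant import order
print(order.job_done())"
```

```text
the job is handed in; nothing more can be done
None
```

The job is handed in: the spoke was pressed on the stop at about 10 N for over a second (15.6 N at most in the readings), then the lock pin was put home through the lug, released, and left clear of the gripper.

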